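# Clamp a turned pin with the T-handle

### The job

Clamp the flanged pin for its next operation: first stand it, flange down and flat, in the round pocket of the fixture while the swing clamp is still open; then fit the loose T-handle fully down over the clamp's square spindle, and turn it clockwise (seen from above) until the clamp finger lies over the pin's flange, against its stop. Leave the handle on the spindle and every other thing where it is.

Things in the scene. Friction and masses are not known exactly. Their poses are not given: they have to be found in the camera images.
- pin: flanged pin of bright steel, 0.33 kg, at any of the pallet's three places: a round flange 50 mm in diameter and 12 mm thick at the bottom, a plain round shank 20 mm in diameter rising from its middle to 72 mm above the underside; the only part there with a wide thin flange and a tall slim shank. Origin: centre of the underside; z up along the shank.
- handle: steel T-handle, 0.4 kg, upright on one of the holder's stubs: square socket block 40 x 40 x 34 mm high with a square bore (20.5 mm wide, 28 deep, open downwards, faces parallel to x and y), then a stem 16 x 16 mm up to 50, then a crossbar 104 mm long along x, 16 wide along y, from 50 to 68 mm. Origin: centre of the underside; z up. It lifts straight off the stub (15 mm wide, 14 high).
- fixture: fixed aluminium base plate 110 (x) x 176 (y) x 30 mm (z) on the table; origin: centre of the underside. At y = -45 mm the round pocket, at y = +45 mm the swing clamp.
- nest (a point): centre of the floor of the fixture's round pocket, 24 mm above the table; the pocket is 56 mm in diameter and 6 mm deep with a chamfered mouth; the pin's flange stands out of it by 6 mm. z up.
- seat (a point): on the clamp spindle's axis, on the round shoulder where the handle's underside comes to rest, 55 mm above the table. Above it the spindle is square, 18 x 18 mm, faces parallel to this point's x and y, 22 mm high, the top 5 tapering to 13. Turns with the clamp; x points along the clamp finger, a dark bar 24 mm wide whose tip is 76 mm from the axis. The handle fits in any of four quarter turns.
- clamp (a joint): angle of the swing clamp, rad: 0 = fully open, 1.3 = clamped against its stop, the finger pointing at the pocket's centre (90 mm from its axis), 3 mm above the pin's flange. Grows as the spindle turns clockwise seen from above. It turns stiffly (0.12 N m) and stays where it is left.
- holder: fixed grey block 180 (x) x 100 (y) x 20 mm high on the table, with two upright round stubs at x = -45 and +45 mm; the T-handle rests on one, the hand wheel on the other. Origin: centre of the underside.
- pallet: fixed shallow steel tray 170 (x) x 160 (y) mm with a rim 12 mm high and 4 mm thick floor; three turned parts stand in it. Origin: centre of the underside.
- wheel: bystander: small black hand wheel with a steel hub, 56 mm in diameter, 22 mm high, lying on the holder's other stub. Origin: centre of the underside.
- bush: bystander: plain steel bush (tube) 42 mm in diameter, 34 mm high, standing on the pallet. Origin: centre of the underside.
- plug: bystander: stubby steel plug on the pallet, 34 mm in diameter and 34 mm high with a short nose 18 mm in diameter up to 52 mm. Origin: centre of the underside.
- spanner: bystander: spanner lying flat on the table beyond the pallet or holder. Origin: its middle.
- brush: bystander: brush lying on the table beyond the fixture.
- oiler: bystander: white plastic oil bottle 52 mm in diameter and 130 mm high, standing beyond the fixture. Origin: centre of the underside.
There are look-alikes about, which are no part of the job. Leave any green look-alike of the pin alone. Leave any purple look-alike of the handle alone.

How it is judged (in metres and radians):
On the way, in this order (a step that is already met when the one before it is completed fails the run):
1. the pin stands flat in the round pocket, let go, with the clamp still open (angle below 0.6) (horizontal distance between pin and nest below 0.006 m and z of pin in the frame of nest between -0.003 and 0.003 m and angle between pin's own z axis and vertical below 0.06 rad and contact force between the fingers and pin below 0.1 N and value of joint clamp below 0.6 rad), for 0.2 s.
2. the T-handle is fully down on the square spindle (within 4 mm of its shoulder) before the clamp is turned (angle below 0.6) (horizontal distance between handle and seat below 0.004 m and z of handle in the frame of seat between -0.003 and 0.004 m and angle between handle's own z axis and vertical below 0.08 rad and value of joint clamp below 0.6 rad), for 0.1 s.
At the end, for the whole second after the job is handed in: The pin stands upright in the pocket (centre within 6 mm, underside within 3 mm of the floor), the T-handle is on the spindle (within 4 mm of the axis and of the shoulder, upright), the clamp is turned to its stop (angle above 1.18 of 1.3 rad), all at rest (horizontal distance between pin and nest below 0.006 m and z of pin in the frame of nest between -0.003 and 0.003 m and angle between pin's own z axis and vertical below 0.06 rad and horizontal distance between handle and seat below 0.004 m and z of handle in the frame of seat between -0.003 and 0.004 m and angle between handle's own z axis and vertical below 0.08 rad and value of joint clamp above 1.18 rad and linear speed of each of pin, handle below 0.02 m/s); the robot touches nothing.
It fails at once if a bystander (wheel, bush, plug, spanner, brush or oiler) is moved by more than 40 mm (distance of any of wheel, bush, plug, spanner, brush, oiler from where it was at the start of the episode above 0.04 m).
It also fails if it takes over 59 s, if anything falls off the work surface, if the arm or the gripper's body presses on something with over 40 N, if the wrist force passes 120 N, or if a joint passes its speed limit or range.

### The arm

A 6-joint arm with a two-finger parallel gripper is mounted at the origin on the work surface. World frame = base frame: x ahead of the robot, y to its left, z up, the work surface at z = 0. Lengths are in mm, angles in rad, forces in N, time in s.
With the tool pointing down it reaches from about 300 to 775 mm from the base axis. Payload 14.6 kg.
Tool frame: the origin (TCP) lies between the finger pads; the fingertips stand manip.nose_length ahead of it and the grasp point (between the pads) lies 11 mm behind it (manip.nose_length is the distance from the TCP to the fingertips, in mm); z points along the fingers, y is the line along which they close (so a half turn about z gives the same grasp; the last joint's range is limited). The gripper opens to 94 mm and grips with 3 to 60 N. Pads are 16 mm wide; open, the fingers measure 119 mm over their backs; the gripper's body (75 mm by 177 mm) begins 78 mm behind the grasp point.
Start: joints at [1.174, 0.3, 1.521, -0, 1.321, -0.067], TCP at [178.117, 520.35, 213.446] pointing down, gripper open.
Joint ranges: [-3.03, 3.03], [-0.79, 2.21], [0.23, 2.52], [-1.04, 4.18], [0, 3.07], [-2.55, 2.55]. Speed limits (rad/s): [2.22, 2.22, 2.57, 3.14, 3.14, 3.14].

### API

Orientations are given as [roll, pitch, yaw] about the fixed x, y, z axes, in that order (R = Rz(yaw) Ry(pitch) Rx(roll)).
In Python, from cell import manip, cams, job gives the robot as it stands.
- The arm moves only by the tool jog_arm, never from a script. Its argument "commands" is a list of rows, each an object of numbers: "dx", "dy", "dz": the shift along the tool's x, y, z each as a share of 40 mm, from -1 to 1; "ax", "ay", "az": the turn, a rotation vector about the tool's x, y, z each as a share of 10 degrees, from -1 to 1; "gripper": the closure, from 0 (fully open) to 1 (shut). A call has 1 to 10 rows; each row shifts and turns the commanded pose from where the row before left it, along the tool's axes as they then stand; what a row does not reach is not made up. A row lasts 1/8 s, in which the tool goes at most 62.5 mm and 10.7 degrees, less where a joint would pass 70% of its speed; a pose out of reach is approached as far as the arm can. A call with a number of a shift or a turn outside -1 to 1 is refused whole. A call with a gripper value outside its range is refused whole. The fingers move at their own pace and stop on an object; "squeeze" is the grip in N (left out, the last holds). Time passes only in rows, so rows that do not move let the fingers close. It gives the time, the measured TCP pose, the force, the opening and the grip force at its end, in the units of the state.
- manip.read_state(): the state, without advancing time (a new reading comes with each control period).
- cams.camera(name): name is "side" or "top"; returns a dict with "image" (420x560x3 uint8, red, green, blue), "fx", "fy", "cx", "cy" (pixels), "world_to_cam" (4x4, takes a point from world to camera coordinates). Camera axes: x right, y down, z forward; pixel columns grow to the right and rows downward; lengths in mm; the calibration is good to about 2 mm. A picture is of the moment at which its call begins. There is no depth.
- job.sign_off(): hands the job in; it is judged then, once.
The state is a dict: "clock": time; "joints": joint angles; "qd": joint speeds; "effort": joint torques, N m; "eef_pos": TCP position; "eef_rot": TCP orientation; "wrist_force": force on the tool from outside, world axes, zero at the start; "moment": the same for the moment, N m; "finger_gap": finger opening in mm; "finger_force": force on a finger pad.
Only numpy, scipy, OpenCV 4.12 (cv2) and the standard library are available. Lean on these libraries where they do the work, as an engineer would, in place of code of your own. Each camera call takes 0.05 s, during which the arm holds its last target. There are 200 camera calls.

## Working session

There is one attempt and no reset: what is moved stays moved. The work goes in short steps, Python scripts to look and compute and a tool call to move; the robot and the scene stay as the last step left them, time stands still between calls to the robot, and variables do not carry over. Pictures are saved under pics/ and viewed, at most 13 in all, crops included, and the job is handed in when it is done.

Besides the shell and the picture viewer there is one more tool, called after ">>>" as a command line: name --argument value ..., lists and objects as JSON in quotes. jog_arm: Moves the arm, as the interface text tells. Shift numbers are shares of 40 mm and turn numbers shares of 10 degrees, none past 1 either way. Its arguments: {"type":"object","properties":{"commands":{"type":"array"},"squeeze":{"type":"number"}},"required":["commands"]}

```bash
mkdir -p pics; ls
python3 - <<'E'
from cell import manip,cams,job
import cv2,numpy as np
print(manip.read_state(), manip.nose_length)
for n in("top","side"):
    c=cams.camera(n); cv2.imwrite(f"pics/{n}0.png",c["image"][:,:,::-1])
    print(n,c["fx"],c["fy"],c["cx"],c["cy"],np.round(c["world_to_cam"],4).tolist())
E
```

```text
pics
{'clock': 0.0, 'joints': array([ 1.17439613e+00,  3.00468083e-01,  1.52158458e+00,  8.92414036e-06,
        1.32070036e+00, -6.66034860e-02]), 'qd': array([-0.00067383,  0.0008513 ,  0.00055312, -0.00119567, -0.00050014,
        0.00154538]), 'effort': array([-1.30981261e-03, -5.31808913e+01, -3.52732694e+01,  7.07975356e-02,
        2.44443468e-02, -5.80396181e-05]), 'eef_pos': array([178.02153952, 520.12266981, 212.88650246]), 'eef_rot': array([-3.14043543e+00, -8.58520836e-05,  2.81179368e+00]), 'wrist_force': array([-0.25609567, -0.16742034,  0.17580745]), 'moment': array([-0.01518987,  0.02492889,  0.00045486]), 'finger_force': 0.0, 'finger_gap': 93.89758008232457} 8.0
top 393.3493251752113 393.3493251752113 277.43069470607816 207.27292054585888 [[-0.0033, -0.9998, 0.0202, -6.2061], [-0.9889, 0.0002, -0.1485, 556.4104], [0.1485, -0.0205, -0.9887, 1020.1633], [0.0, 0.0, 0.0, 1.0]]
side 470.20252220427017 470.20252220427017 278.68079000142916 205.62958525923938 [[0.9349, -0.3549, 0.0009, -513.5759], [-0.2018, -0.5336, -0.8213, 168.0405], [0.292, 0.7677, -0.5705, 882.4812], [0.0, 0.0, 0.0, 1.0]]
```

View pics/top0.png

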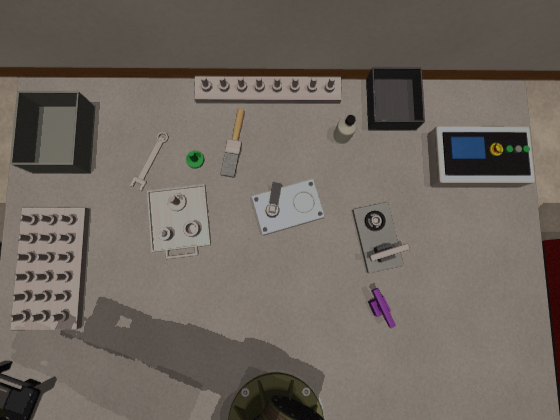

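View pics/side0.png

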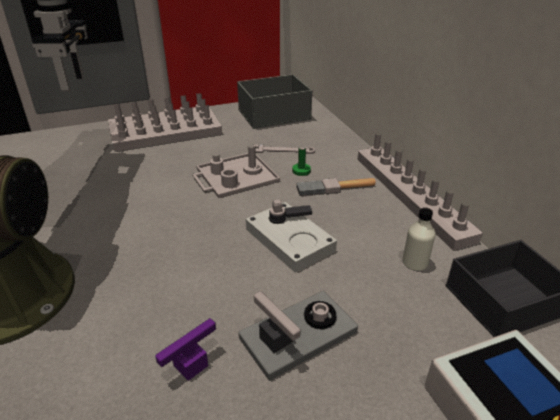

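The top view shows the pin at about (177,201) on the pallet, the T-handle at (390,250) on the holder, the fixture's pocket at (304,202) and its spindle at (272,209). The side view shows the pin's shank at (252,158) and the handle at (276,318). The green pin and purple handle are the look-alikes.

Run:
```python
import cv2,numpy as np
t=cv2.imread("pics/top0.png");s=cv2.imread("pics/side0.png")
def cr(i,u,v,w,h,k=5): return cv2.resize(i[v:v+h,u:u+w],None,fx=k,fy=k,interpolation=cv2.INTER_CUBIC)
a=np.hstack([cr(t,145,180,70,60),cr(t,248,175,80,60)])
b=np.hstack([cr(t,345,200,70,60),cr(s,240,195,80,60,5)])
cv2.imwrite("pics/c1.png",np.vstack([a,b]))
a=np.hstack([cr(s,190,140,70,60),cr(s,245,285,80,60,5)])
cv2.imwrite("pics/c2.png",a)
```

```text
(no output)
```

View pics/c1.png

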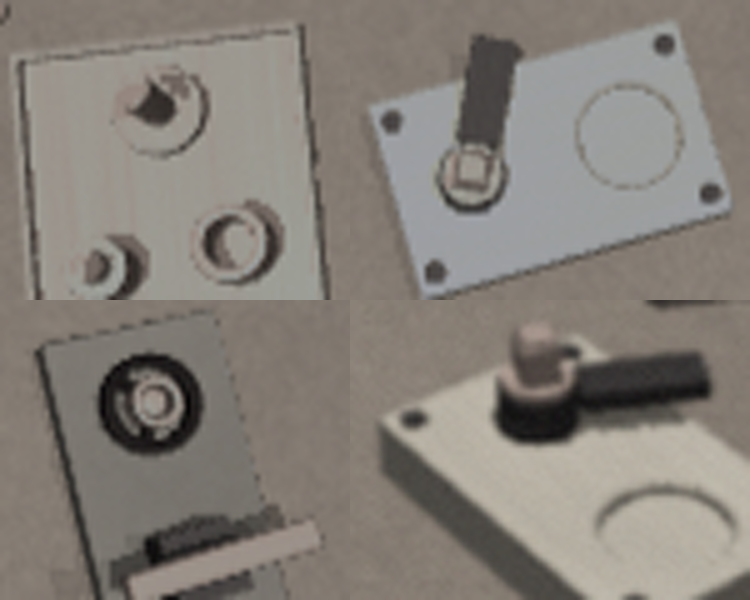

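View pics/c2.png

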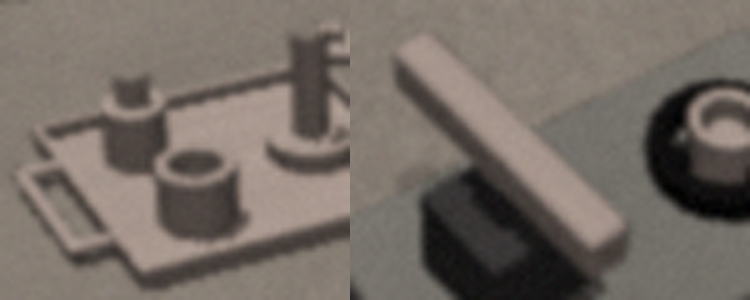

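c1 shows the following:
- Flange: about crop (160,110).
- Plate corners: (370,106), (679,22), (732,208) and (424,298).
- Pocket: centred near (630,136).
- Square spindle top: near (473,168).
- Crossbar: its top is partly in view, ending at (318,535).

c2 shows the pin's shank top at (308,38) and the crossbar's top face.

```bash
cat > h.py <<'E'
import numpy as np,cv2
from cell import manip,cams,job
def load(n): 
    c=cams.camera(n); return c
def ray(c,u,v,z):
    M=c["world_to_cam"];R=M[:3,:3];o=-R.T@M[:3,3]
    d=R.T@np.array([(u-c["cx"])/c["fx"],(v-c["cy"])/c["fy"],1]); return (o+d*(z-o[2])/d[2])
def proj(c,p):
    q=c["world_to_cam"][:3,:3]@np.array(p,float)+c["world_to_cam"][:3,3]
    return c["fx"]*q[0]/q[2]+c["cx"],c["fy"]*q[1]/q[2]+c["cy"]
def un(x,y,u0,v0,k=5): return (x+.5)/k-.5+u0,(y+.5)/k-.5+v0
def biggest(mask,near):
    n,l,st,ce=cv2.connectedComponentsWithStats(mask.astype(np.uint8))
    i=l[near[1],near[0]]; return (l==i) if i else None
def rectw(c,mask,z):
    cs,_=cv2.findContours(mask.astype(np.uint8),cv2.RETR_EXTERNAL,cv2.CHAIN_APPROX_NONE)
    k=max(cs,key=cv2.contourArea)[:,0,:]
    w=np.array([ray(c,*p,z)[:2] for p in k],np.float32)
    return cv2.minAreaRect(w)
E
python3 - <<'E'
from h import *
t=load("top");s=load("side");I=t["image"].astype(int);J=s["image"].astype(int)
print("cam",ray(t,277,207,0),ray(s,278,205,0))
for p in[(300,190),(290,220),(185,215),(160,240),(395,249),(250,190),(365,225)]: print(p,I[p[1],p[0]])
for p in[(270,310),(252,155),(300,240)]: print("s",p,J[p[1],p[0]])
c=[(370,106),(679,22),(732,208),(424,298)]
w=np.array([ray(t,*un(x-350,y,248,175),30)[:2] for x,y in c]);print("plate corners",w.round(1).tolist(),w.mean(0))
print("sides",[np.linalg.norm(w[i]-w[i-1]) for i in range(4)])
long=(w[1]-w[0]+w[2]-w[3])/2; a=np.arctan2(*long[::-1]);print("long dir (clamp->pocket) deg",np.degrees(a))
d=long/np.linalg.norm(long);m=w.mean(0)
print("nest pred",m+45*d,"pocket seen",ray(t,*un(630-350,136,248,175),30)[:2])
print("axis pred",m-45*d,"spindle top seen",ray(t,*un(473-350,168,248,175),77)[:2])
print("finger tip",ray(t,*un(495-350,40,248,175),50)[:2])
f=ray(t,*un(160,110,145,180),16);print("flange",f)
print("  side shank top",ray(s,*un(308,40,190,140),76)[:2]," top-view pred of shank top (crop)",[(x-o+.5)*5 for x,o in zip(proj(t,[f[0],f[1],76]),(145,180))])
# crossbar
br=(I.min(2)>140)
for n,c_,im,near in(("top",t,I,(392,251)),("side",s,J,(276,316))):
    b=im[near[1],near[0]];mk=np.abs(im-b).max(2)<28
    m=biggest(mk,near);r=rectw(c_,m,88);print(n,"bar",b,m.sum(),r,cv2.boundingRect(m.astype(np.uint8)))
E
```

```text
cam [563.42441127  -6.83586032   0.        ] [584.33137031  96.77888414   0.        ]
(300, 190) [156 158 161]
(290, 220) [156 158 160]
(185, 215) [156 153 145]
(160, 240) [157 151 142]
(395, 249) [155 144 136]
(250, 190) [134 125 117]
(365, 225) [72 70 65]
s (270, 310) [157 142 131]
s (252, 155) [75 67 62]
s (300, 240) [184 177 165]
plate corners [[589.9, 63.2], [637.2, -107.1], [533.5, -134.3], [484.7, 33.4]] [561.30625153 -36.21613201]
sides [np.float64(109.4047667606096), np.float64(176.75679029714212), np.float64(107.16114851655405), np.float64(174.7080087734408)]
long dir (clamp->pocket) deg -74.13451402767329
nest pred [573.60834397 -79.50190937] pocket seen [573.28427757 -79.15464216]
axis pred [549.00415909   7.06964535] spindle top seen [548.64418565   7.19753154]
finger tip [622.58302656  -4.98125499]
flange [576.12339316 270.2597174   16.        ]
  side shank top [572.6977549  260.35296646]  top-view pred of shank top (crop) [np.float64(133.6495769258397), np.float64(91.75941897681454)]
top bar [156 146 139] 86690 ((473.6871643066406, -50.55291748046875), (1393.76416015625, 871.5737915039062), 89.39747619628906) (25, 77, 535, 343)
side bar [156 141 132] 76241 ((501.7535705566406, 10.27294921875), (1057.8255615234375, 822.79150390625), 78.75405883789062) (0, 98, 560, 322)
```

>>> jog_arm --commands '[{"dx":-1,"dy":-0.235,"gripper":0.45},{"dx":-1,"dy":-0.235,"gripper":0.45},{"dx":-1,"dy":-0.235,"gripper":0.45},{"dx":-1,"dy":-0.235,"gripper":0.45},{"dx":-1,"dy":-0.235,"gripper":0.45},{"dx":-1,"dy":-0.235,"gripper":0.45},{"dx":-1,"dy":-0.235,"gripper":0.45}]'

```text
schema error: expected keys dx, dy, dz, ax, ay, az, gripper
```

Run:
```python
from h import *
import cv2
t=load("top");s=load("side")
T=cv2.imread("pics/top0.png");S=cv2.imread("pics/side0.png")
def cr(i,u,v,w,h,k=8): return cv2.resize(i[v:v+h,u:u+w],None,fx=k,fy=k,interpolation=cv2.INTER_CUBIC)
print("side proj pin base/top",proj(s,[576,270,4]),proj(s,[576,270,16]),proj(s,[576,270,76]))
cv2.imwrite("pics/c3.png",np.vstack([np.hstack([cr(T,365,235,50,36),cr(S,230,140,50,36)]),np.hstack([cr(T,255,180,50,36),cr(S,245,290,50,36)])]))
```

```text
side proj pin base/top (np.float64(252.13240710014787), np.float64(169.85242210401142)) (np.float64(251.99084260900503), np.float64(165.94531999791104)) (np.float64(251.25908383084888), np.float64(145.7491801311255))
```

View pics/c3.png

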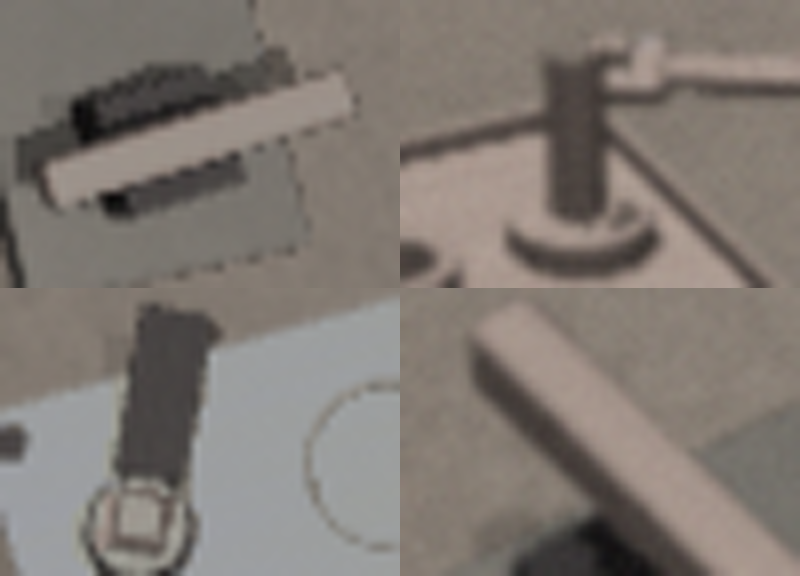

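>>> jog_arm --commands '[{"dx":-1,"dy":-0.235,"dz":0,"ax":0,"ay":0,"az":0,"gripper":0.45},{"dx":-1,"dy":-0.235,"dz":0,"ax":0,"ay":0,"az":0,"gripper":0.45},{"dx":-1,"dy":-0.235,"dz":0,"ax":0,"ay":0,"az":0,"gripper":0.45},{"dx":-1,"dy":-0.235,"dz":0,"ax":0,"ay":0,"az":0,"gripper":0.45},{"dx":-1,"dy":-0.235,"dz":0,"ax":0,"ay":0,"az":0,"gripper":0.45},{"dx":-1,"dy":-0.235,"dz":0,"ax":0,"ay":0,"az":0,"gripper":0.45},{"dx":-1,"dy":-0.235,"dz":0,"ax":0,"ay":0,"az":0,"gripper":0.45},{"dx":-1,"dy":-0.235,"dz":0,"ax":0,"ay":0,"az":0,"gripper":0.45},{"dx":-1,"dy":-0.235,"dz":0,"ax":0,"ay":0,"az":0,"gripper":0.45},{"dx":-1,"dy":-0.235,"dz":0,"ax":0,"ay":0,"az":0,"gripper":0.45}]'

```text
clock: 1.55
eef_pos: [527.2, 301.0, 213.4]
eef_rot: [-3.142, -0.0, 2.812]
wrist_force: [-0.2, 0.1, 0.5]
finger_gap: 51.6
finger_force: 0.0
```

```bash
cat >> h.py <<'E'
from scipy.spatial.transform import Rotation as Ro
def go(x,y,z,q=None):
    s=manip.read_state();R=Ro.from_euler("xyz",s["eef_rot"])
    d=R.inv().apply(np.array([x,y,z])-s["eef_pos"]);print("t",round(s["clock"],2),"pos",s["eef_pos"].round(1),"rot",s["eef_rot"].round(4),"gap",round(s["finger_gap"],1),"F",s["wrist_force"].round(1))
    print("units dx dy dz",(d/40).round(3), "tool y dir deg",np.degrees(np.arctan2(*R.as_matrix()[[1,0],1])).round(2))
E
python3 - <<'E'
from h import *
t=load("top");s=load("side")
c=np.array([ray(t,*un(x,y,365,235,8),88)[:2] for x,y in[(43,162),(62,207),(354,112),(342,72)]])
print("bar",c.round(1).tolist(),c.mean(0)); d=(c[2]+c[3]-c[0]-c[1])/2;print(np.linalg.norm(d),"deg",np.degrees(np.arctan2(d[1],d[0])))
print("spindle top",ray(t,*un(140,230,255,180,8),77))
for a,b in(((140,17),(115,187)),((212,57),(185,197))):
    p=ray(t,*un(*a,255,180,8),50);q=ray(t,*un(*b,255,180,8),50);v=(p-q)[:2];print("finger",np.degrees(np.arctan2(v[1],v[0])))
p=[ray(t,*un(x,y,255,180,8),77)[:2] for x,y in((118,205),(118,257),(163,257),(166,205))]
print("base edge side bar",[ray(s,*un(x,y,245,290,8),88)[:2].round(1) for x,y in((72,50),(122,15))])
go(576,270,130)
E
```

```text
bar [[427.0, -241.4], [412.8, -246.9], [442.6, -341.9], [455.3, -338.7]] [ 434.42151153 -292.23974017]
100.46071629461026 deg -73.1682379831133
spindle top [548.34785706   7.55629786  77.        ]
finger -8.262028306247888
finger -10.973281697155787
base edge side bar [array([ 411.1, -249.5]), array([ 423.7, -243.7])]
t 1.65 pos [528.5 299.6 212.8] rot [-3.141  -0.      2.8087] gap 51.3 F [-0.5  0.3 -0.6]
units dx dy dz [-1.365 -0.31   2.071] tool y dir deg 70.92
```

>>> jog_arm --commands '[{"dx":-0.68,"dy":-0.155,"dz":1,"ax":0,"ay":0,"az":0,"gripper":0.45},{"dx":-0.68,"dy":-0.155,"dz":1,"ax":0,"ay":0,"az":0,"gripper":0.45},{"dx":0,"dy":0,"dz":0,"ax":0,"ay":0,"az":0,"gripper":0.45},{"dx":0,"dy":0,"dz":0,"ax":0,"ay":0,"az":0,"gripper":0.45}]'

```text
clock: 2.15
eef_pos: [573.4, 273.3, 134.8]
eef_rot: [3.141, 0.001, 2.812]
wrist_force: [0.2, -0.2, 0.6]
finger_gap: 51.9
finger_force: 0.0
```

Run:
```python
from h import *
go(576,270,38)
s=load("side");T=load("top")
cv2.imwrite("pics/p1.png",np.hstack([cv2.resize(c["image"][v:v+75,u:u+50,::-1],None,fx=8,fy=8,interpolation=cv2.INTER_CUBIC) for c,u,v in((s,228,110),(T,145,170))]))
```

```text
t 2.15 pos [573.4 273.3 134.8] rot [3.1406e+00 8.0000e-04 2.8123e+00] gap 51.9 F [ 0.2 -0.2  0.6]
units dx dy dz [-0.088 -0.06   2.419] tool y dir deg 71.13
```

View pics/p1.png

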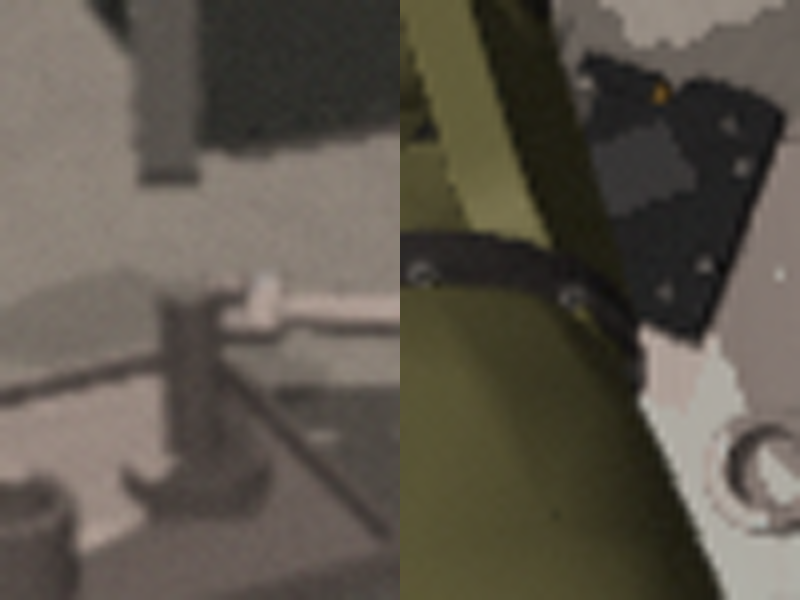

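The side view shows the near finger's tip at crop (170,180), above the shank top at (190,300). The arm hides the pin in the top view.

>>> jog_arm --commands '[{"dx":-0.09,"dy":-0.06,"dz":0.8,"ax":0,"ay":0,"az":0,"gripper":0.45},{"dx":0,"dy":0,"dz":0.8,"ax":0,"ay":0,"az":0,"gripper":0.45},{"dx":0,"dy":0,"dz":0.8,"ax":0,"ay":0,"az":0,"gripper":0.45},{"dx":0,"dy":0,"dz":0,"ax":0,"ay":0,"az":0,"gripper":0.6},{"dx":0,"dy":0,"dz":0,"ax":0,"ay":0,"az":0,"gripper":1},{"dx":0,"dy":0,"dz":0,"ax":0,"ay":0,"az":0,"gripper":1},{"dx":0,"dy":0,"dz":0,"ax":0,"ay":0,"az":0,"gripper":1},{"dx":0,"dy":0,"dz":0,"ax":0,"ay":0,"az":0,"gripper":1}]' --squeeze 25

```text
clock: 3.25
eef_pos: [577.0, 269.7, 39.2]
eef_rot: [3.139, 0.002, 2.812]
wrist_force: [-0.2, 2.8, 6.6]
finger_gap: 19.8
finger_force: 25.0
```

Run:
```python
from h import *
go(573.5,-79.4,105)
```

```text
t 3.25 pos [577.  269.7  39.2] rot [3.1394e+00 2.1000e-03 2.8119e+00] gap 19.8 F [-0.2  2.8  6.6]
units dx dy dz [-2.746 -8.283 -1.658] tool y dir deg 71.11
```

>>> jog_arm --commands '[{"dx":0,"dy":0,"dz":-0.6,"ax":0,"ay":0,"az":0,"gripper":1},{"dx":0,"dy":0,"dz":-1,"ax":0,"ay":0,"az":0,"gripper":1},{"dx":0,"dy":0,"dz":-0.9,"ax":0,"ay":0,"az":0,"gripper":1},{"dx":-0.2,"dy":-0.7,"dz":0,"ax":0,"ay":0,"az":0,"gripper":1},{"dx":-0.3,"dy":-0.9,"dz":0,"ax":0,"ay":0,"az":0,"gripper":1},{"dx":-0.3,"dy":-0.9,"dz":0,"ax":0,"ay":0,"az":0,"gripper":1},{"dx":-0.3,"dy":-0.9,"dz":0,"ax":0,"ay":0,"az":0,"gripper":1},{"dx":-0.3,"dy":-0.9,"dz":0,"ax":0,"ay":0,"az":0,"gripper":1},{"dx":-0.3,"dy":-0.9,"dz":0,"ax":0,"ay":0,"az":0,"gripper":1},{"dx":-0.3,"dy":-0.9,"dz":0,"ax":0,"ay":0,"az":0,"gripper":1}]'

```text
clock: 4.5
eef_pos: [572.5, 11.1, 137.5]
eef_rot: [-3.141, -0.0, 2.812]
wrist_force: [-0.2, -0.9, -3.7]
finger_gap: 19.2
finger_force: 25.0
```

>>> jog_arm --commands '[{"dx":-0.35,"dy":-0.9,"dz":0,"ax":0,"ay":0,"az":0,"gripper":1},{"dx":-0.25,"dy":-0.8,"dz":0,"ax":0,"ay":0,"az":0,"gripper":1},{"dx":-0.15,"dy":-0.45,"dz":0,"ax":0,"ay":0,"az":0,"gripper":1},{"dx":0,"dy":0,"dz":0,"ax":0,"ay":0,"az":0,"gripper":1},{"dx":0,"dy":0,"dz":0,"ax":0,"ay":0,"az":0,"gripper":1}]'

```text
clock: 5.12
eef_pos: [573.4, -77.9, 137.4]
eef_rot: [3.141, -0.0, 2.812]
wrist_force: [-0.1, 0.1, -4.5]
finger_gap: 19.6
finger_force: 25.0
```

Run:
```python
from h import *
go(573.5,-79.4,61)
t=load("top");s=load("side")
p=manip.read_state()["eef_pos"]
for n,c in(("top",t),("side",s)): print(n,"flange proj",proj(c,p-[0,0,35]),proj(c,p-[0,0,23]),"shank top",proj(c,p+[0,0,37]))
u,v=map(int,proj(s,p-[0,0,30])); u1,v1=map(int,proj(t,p-[0,0,30]));print(u-25,v-50,u1-25,v1-38)
cv2.imwrite("pics/p2.png",np.hstack([cv2.resize(c["image"][y:y+75,x:x+50,::-1],None,fx=8,fy=8,interpolation=cv2.INTER_CUBIC) for c,x,y in((s,u-25,v-50),(t,u1-25,v1-38))]))
```

```text
t 5.12 pos [573.4 -77.9 137.4] rot [ 3.1414e+00 -3.0000e-04  2.8124e+00] gap 19.6 F [-0.1  0.1 -4.5]
units dx dy dz [-0.015 -0.035  1.91 ] tool y dir deg 71.14
top flange proj (np.float64(305.4918759154659), np.float64(197.14163826270362)) (np.float64(305.9228844463138), np.float64(196.31518374642593)) shank top (np.float64(308.2421020761244), np.float64(191.8681073031426))
side flange proj (np.float64(304.0234467296746), np.float64(210.51235624124956)) (np.float64(304.2163652675578), np.float64(205.53803945605583)) shank top (np.float64(305.225438704775), np.float64(179.51953967206597))
279 158 280 158
```

View pics/p2.png

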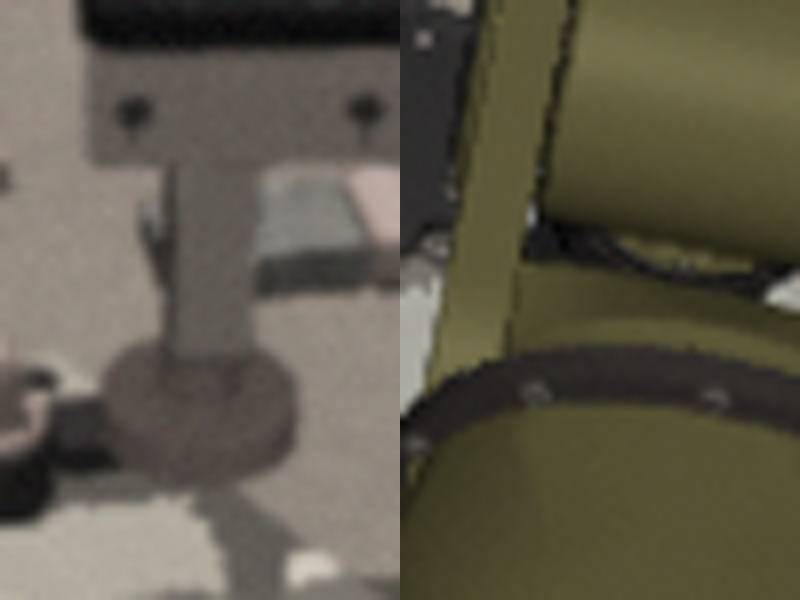

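The held flange is centred at crop column 200, which is u=304. That matches the predicted position, so I'm lowering the pin.

>>> jog_arm --commands '[{"dx":-0.015,"dy":-0.035,"dz":0.8,"ax":0,"ay":0,"az":0,"gripper":1},{"dx":0,"dy":0,"dz":0.7,"ax":0,"ay":0,"az":0,"gripper":1},{"dx":0,"dy":0,"dz":0.15,"ax":0,"ay":0,"az":0,"gripper":1},{"dx":0,"dy":0,"dz":0.1,"ax":0,"ay":0,"az":0,"gripper":1},{"dx":0,"dy":0,"dz":0.08,"ax":0,"ay":0,"az":0,"gripper":1},{"dx":0,"dy":0,"dz":0.06,"ax":0,"ay":0,"az":0,"gripper":1},{"dx":0,"dy":0,"dz":0,"ax":0,"ay":0,"az":0,"gripper":1}]'

```text
clock: 6.1
eef_pos: [573.6, -80.3, 62.1]
eef_rot: [3.142, 0.0, 2.812]
wrist_force: [0.4, 0.4, -3.7]
finger_gap: 19.9
finger_force: 25.0
```

>>> jog_arm --commands '[{"dx":0,"dy":0,"dz":0.05,"ax":0,"ay":0,"az":0,"gripper":1},{"dx":0,"dy":0,"dz":0.03,"ax":0,"ay":0,"az":0,"gripper":1},{"dx":0,"dy":0,"dz":0,"ax":0,"ay":0,"az":0,"gripper":1}]'

```text
clock: 6.48
eef_pos: [573.6, -80.3, 59.2]
eef_rot: [3.142, 0.0, 2.812]
wrist_force: [-3.7, 0.5, 4.4]
finger_gap: 19.8
finger_force: 25.0
```

>>> jog_arm --commands '[{"dx":0,"dy":0,"dz":0,"ax":0,"ay":0,"az":0,"gripper":0.6},{"dx":0,"dy":0,"dz":0,"ax":0,"ay":0,"az":0,"gripper":0.5},{"dx":0,"dy":0,"dz":0,"ax":0,"ay":0,"az":0,"gripper":0.5},{"dx":0,"dy":0,"dz":-0.5,"ax":0,"ay":0,"az":0,"gripper":0.5},{"dx":0,"dy":0,"dz":-1,"ax":0,"ay":0,"az":0,"gripper":0.5},{"dx":0,"dy":0,"dz":-1,"ax":0,"ay":0,"az":0,"gripper":0.5},{"dx":0,"dy":0,"dz":-0.5,"ax":0,"ay":0,"az":0,"gripper":0.5}]'

```text
clock: 7.35
eef_pos: [574.1, -80.4, 181.0]
eef_rot: [3.141, 0.003, 2.812]
wrist_force: [1.2, 0.1, -0.4]
finger_gap: 47.1
finger_force: 0.0
```

Run:
```python
from h import *
go(434.4,-292.2,170)
s=load("side")
n=[573.5,-79.4];print("flange top proj",proj(s,n+[36]),"shank top",proj(s,n+[96]))
cv2.imwrite("pics/p3.png",cv2.resize(s["image"][180:260,260:350,::-1],None,fx=6,fy=6,interpolation=cv2.INTER_CUBIC))
```

```text
t 7.35 pos [574.1 -80.4 181. ] rot [3.1412e+00 2.8000e-03 2.8118e+00] gap 47.1 F [ 1.2  0.1 -0.4]
units dx dy dz [ 1.589 -6.141  0.268] tool y dir deg 71.1
flange top proj (np.float64(303.3460297034166), np.float64(237.24409077278563)) shank top (np.float64(304.27621671328336), np.float64(213.59908781448914))
```

View pics/p3.png

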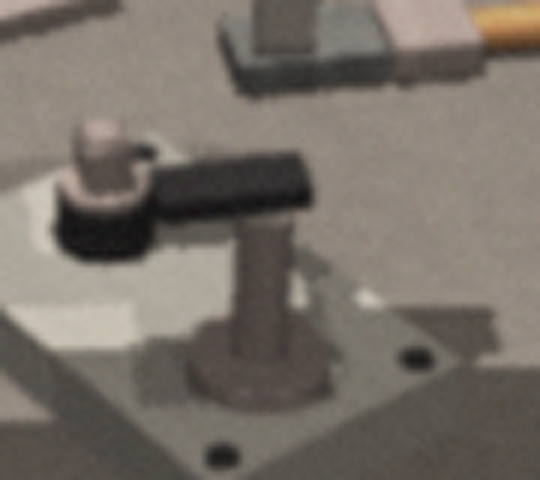

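The pin stands flat in the pocket, with its flange centre at crop (260,360). The clamp is still open. Next is the handle.

>>> jog_arm --commands '[{"dx":0.227,"dy":-0.877,"dz":0,"ax":0,"ay":0,"az":0,"gripper":0.5},{"dx":0.227,"dy":-0.877,"dz":0,"ax":0,"ay":0,"az":0,"gripper":0.5},{"dx":0.227,"dy":-0.877,"dz":0,"ax":0,"ay":0,"az":0,"gripper":0.5},{"dx":0.227,"dy":-0.877,"dz":0,"ax":0,"ay":0,"az":0,"gripper":0.5},{"dx":0.227,"dy":-0.877,"dz":0,"ax":0,"ay":0,"az":0,"gripper":0.5},{"dx":0.227,"dy":-0.877,"dz":0,"ax":0,"ay":0,"az":0,"gripper":0.5},{"dx":0.227,"dy":-0.877,"dz":0,"ax":0,"ay":0,"az":0,"gripper":0.5}]'

```text
clock: 8.28
eef_pos: [433.0, -292.8, 178.0]
eef_rot: [3.141, -0.0, 2.812]
wrist_force: [1.3, -0.1, 0.2]
finger_gap: 47.4
finger_force: 0.0
```

>>> jog_arm --commands '[{"dx":0,"dy":0,"dz":0,"ax":0,"ay":0,"az":0.9,"gripper":0.5},{"dx":0,"dy":0,"dz":0,"ax":0,"ay":0,"az":0.9,"gripper":0.5},{"dx":0,"dy":0,"dz":0,"ax":0,"ay":0,"az":0.9,"gripper":0.5},{"dx":0,"dy":0,"dz":0,"ax":0,"ay":0,"az":0.9,"gripper":0.5},{"dx":0,"dy":0,"dz":0,"ax":0,"ay":0,"az":0.9,"gripper":0.5},{"dx":0,"dy":0,"dz":0,"ax":0,"ay":0,"az":0.93,"gripper":0.5},{"dx":0,"dy":0,"dz":0.5,"ax":0,"ay":0,"az":0,"gripper":0.5},{"dx":0,"dy":0,"dz":0.5,"ax":0,"ay":0,"az":0,"gripper":0.5},{"dx":0,"dy":0,"dz":0,"ax":0,"ay":0,"az":0,"gripper":0.5},{"dx":0,"dy":0,"dz":0,"ax":0,"ay":0,"az":0,"gripper":0.5}]'

```text
clock: 9.52
eef_pos: [434.0, -292.2, 139.2]
eef_rot: [3.141, 0.0, 1.864]
wrist_force: [0.5, -0.4, 0.9]
finger_gap: 46.9
finger_force: 0.0
```

Run:
```python
from h import *
go(434.4,-292.2,68)
s=load("side");p=manip.read_state()["eef_pos"]
print("tip centre proj",proj(s,p-[0,0,8]),"handle bar top proj",proj(s,[434.4,-292.2,88]))
cv2.imwrite("pics/p4.png",cv2.resize(s["image"][240:360,220:340,::-1],None,fx=5,fy=5,interpolation=cv2.INTER_CUBIC))
```

```text
t 9.53 pos [ 434.  -292.2  139.2] rot [3.1413e+00 5.0000e-04 1.8641e+00] gap 46.9 F [ 0.5 -0.4  0.9]
units dx dy dz [-0.003  0.008  1.779] tool y dir deg 16.81
tip centre proj (np.float64(276.1022994983215), np.float64(290.7183160676296)) handle bar top proj (np.float64(276.33018164096364), np.float64(310.5867636936471))
```

View pics/p4.png

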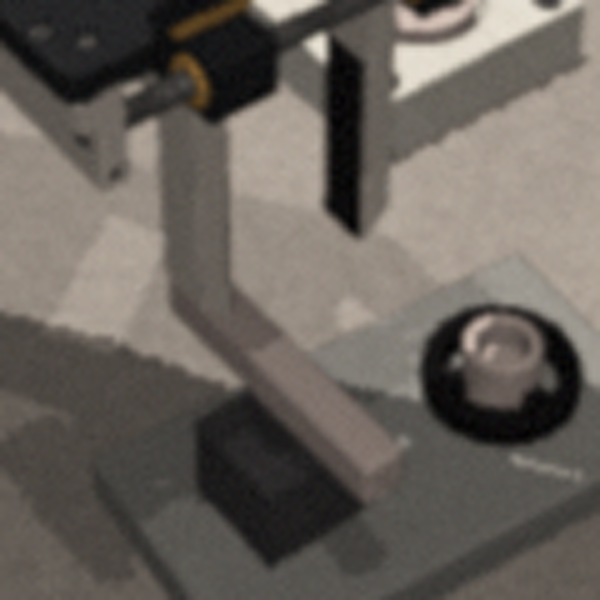

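The near finger has come down just beside the bar's far side and the other is clear, so the fingers straddle the bar. The bar's centre is near crop (287,375).

>>> jog_arm --commands '[{"dx":0,"dy":0,"dz":0.6,"ax":0,"ay":0,"az":0,"gripper":0.5},{"dx":0,"dy":0,"dz":0.6,"ax":0,"ay":0,"az":0,"gripper":0.5},{"dx":0,"dy":0,"dz":0.57,"ax":0,"ay":0,"az":0,"gripper":0.5},{"dx":0,"dy":0,"dz":0,"ax":0,"ay":0,"az":0,"gripper":0.65},{"dx":0,"dy":0,"dz":0,"ax":0,"ay":0,"az":0,"gripper":1},{"dx":0,"dy":0,"dz":0,"ax":0,"ay":0,"az":0,"gripper":1},{"dx":0,"dy":0,"dz":0,"ax":0,"ay":0,"az":0,"gripper":1},{"dx":0,"dy":0,"dz":0,"ax":0,"ay":0,"az":0,"gripper":1}]' --squeeze 50

```text
clock: 10.58
eef_pos: [434.3, -292.3, 68.7]
eef_rot: [3.141, 0.001, 1.864]
wrist_force: [1.4, 1.4, 5.7]
finger_gap: 15.8
finger_force: 50.0
```

>>> jog_arm --commands '[{"dx":0,"dy":0,"dz":-0.4,"ax":0,"ay":0,"az":0,"gripper":1},{"dx":0,"dy":0,"dz":-0.8,"ax":0,"ay":0,"az":0,"gripper":1},{"dx":0,"dy":0,"dz":-1,"ax":0,"ay":0,"az":0,"gripper":1},{"dx":0,"dy":0,"dz":-0.6,"ax":0,"ay":0,"az":-0.91,"gripper":1},{"dx":0,"dy":0,"dz":0,"ax":0,"ay":0,"az":-0.91,"gripper":1},{"dx":0,"dy":0,"dz":0,"ax":0,"ay":0,"az":-0.91,"gripper":1},{"dx":0,"dy":0,"dz":0,"ax":0,"ay":0,"az":-0.91,"gripper":1},{"dx":0,"dy":0,"dz":0,"ax":0,"ay":0,"az":-0.91,"gripper":1},{"dx":0,"dy":0,"dz":0,"ax":0,"ay":0,"az":-0.91,"gripper":1},{"dx":0,"dy":0,"dz":0,"ax":0,"ay":0,"az":-0.91,"gripper":1}]'

```text
clock: 11.82
eef_pos: [433.5, -291.8, 180.4]
eef_rot: [3.141, -0.001, 2.981]
wrist_force: [-0.6, 0.5, -4.8]
finger_gap: 15.8
finger_force: 50.0
```

Run:
```python
from h import *
go(548.7,7.2,180)
```

```text
t 11.82 pos [ 433.5 -291.8  180.4] rot [ 3.1414e+00 -6.0000e-04  2.9811e+00] gap 15.8 F [-0.6  0.5 -4.8]
units dx dy dz [-1.647  7.84   0.009] tool y dir deg 80.8
```

>>> jog_arm --commands '[{"dx":-0.2,"dy":0.9,"dz":0,"ax":0,"ay":0,"az":0,"gripper":1},{"dx":-0.2,"dy":0.95,"dz":0,"ax":0,"ay":0,"az":0,"gripper":1},{"dx":-0.2,"dy":0.95,"dz":0,"ax":0,"ay":0,"az":0,"gripper":1},{"dx":-0.2,"dy":0.95,"dz":0,"ax":0,"ay":0,"az":0,"gripper":1},{"dx":-0.2,"dy":0.95,"dz":0,"ax":0,"ay":0,"az":0,"gripper":1},{"dx":-0.2,"dy":0.95,"dz":0,"ax":0,"ay":0,"az":0,"gripper":1},{"dx":-0.2,"dy":0.95,"dz":0,"ax":0,"ay":0,"az":0,"gripper":1},{"dx":-0.2,"dy":0.9,"dz":0,"ax":0,"ay":0,"az":0,"gripper":1},{"dx":-0.05,"dy":0.34,"dz":0,"ax":0,"ay":0,"az":0,"gripper":1},{"dx":0,"dy":0,"dz":0,"ax":0,"ay":0,"az":0,"gripper":1}]'

```text
clock: 13.08
eef_pos: [550.4, 6.6, 180.0]
eef_rot: [-3.141, -0.0, 2.977]
wrist_force: [0.5, -0.5, -4.5]
finger_gap: 15.7
finger_force: 50.0
```

Run:
```python
from h import *
go(548.7,7.2,137)
s=load("side");p=manip.read_state()["eef_pos"]
b=Ro.from_euler("z",manip.read_state()["eef_rot"][2]).apply([1,0,0])
print("block bottom centre",proj(s,p-[0,0,48.7]),"bar ends (mid height)",proj(s,p+52*b+[0,0,10]),proj(s,p-52*b+[0,0,10]),"spindle top",proj(s,[548.7,7.2,77]))
cv2.imwrite("pics/p5.png",cv2.resize(s["image"][125:245,220:340,::-1],None,fx=5,fy=5,interpolation=cv2.INTER_CUBIC))
```

```text
t 13.07 pos [550.4   6.6 180. ] rot [-3.1413e+00 -5.0000e-04  2.9769e+00] gap 15.7 F [ 0.5 -0.5 -4.5]
units dx dy dz [0.045 0.009 1.074] tool y dir deg 80.56
block bottom centre (np.float64(278.1880597771307), np.float64(179.56176165330845)) bar ends (mid height) (np.float64(252.43567805825876), np.float64(156.95396854113656)) (np.float64(303.5006348220673), np.float64(152.0860245170394)) spindle top (np.float64(277.23685493166636), np.float64(201.05794378262573))
```

View pics/p5.png

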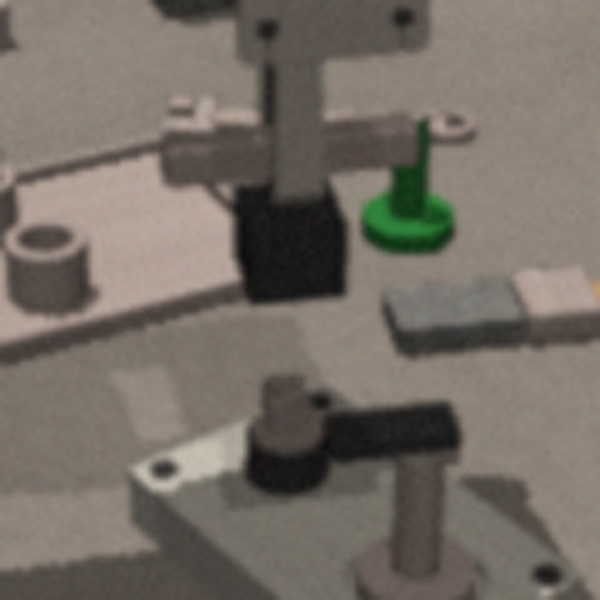

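The held bar's ends are at crop columns 162 and 417, and the spindle is at about column 286. All match prediction, so only a 1.8 mm shift is needed before lowering.

>>> jog_arm --commands '[{"dx":0.045,"dy":0.01,"dz":0.6,"ax":0,"ay":0,"az":0,"gripper":1},{"dx":0,"dy":0,"dz":0.55,"ax":0,"ay":0,"az":0,"gripper":1},{"dx":0,"dy":0,"dz":0.1,"ax":0,"ay":0,"az":0,"gripper":1},{"dx":0,"dy":0,"dz":0.1,"ax":0,"ay":0,"az":0,"gripper":1},{"dx":0,"dy":0,"dz":0.1,"ax":0,"ay":0,"az":0,"gripper":1},{"dx":0,"dy":0,"dz":0,"ax":0,"ay":0,"az":0,"gripper":1}]'

```text
clock: 13.88
eef_pos: [549.0, 7.0, 122.0]
eef_rot: [-3.142, 0.0, 2.976]
wrist_force: [0.3, -0.1, -4.5]
finger_gap: 15.6
finger_force: 50.0
```

No contact force, and the spindle top is inside the bore.

>>> jog_arm --commands '[{"dx":0,"dy":0,"dz":0.1,"ax":0,"ay":0,"az":0,"gripper":1},{"dx":0,"dy":0,"dz":0.1,"ax":0,"ay":0,"az":0,"gripper":1},{"dx":0,"dy":0,"dz":0,"ax":0,"ay":0,"az":0,"gripper":1}]'

```text
clock: 14.25
eef_pos: [548.8, 7.3, 113.4]
eef_rot: [3.141, -0.001, 2.976]
wrist_force: [1.1, 1.6, -6.0]
finger_gap: 15.8
finger_force: 50.0
```

>>> jog_arm --commands '[{"dx":0,"dy":0,"dz":0.1,"ax":0,"ay":0,"az":0,"gripper":1},{"dx":0,"dy":0,"dz":0.08,"ax":0,"ay":0,"az":0,"gripper":1},{"dx":0,"dy":0,"dz":0.05,"ax":0,"ay":0,"az":0,"gripper":1},{"dx":0,"dy":0,"dz":0,"ax":0,"ay":0,"az":0,"gripper":1}]'

```text
clock: 14.75
eef_pos: [548.9, 7.3, 104.4]
eef_rot: [3.141, -0.0, 2.976]
wrist_force: [1.6, 4.6, -6.7]
finger_gap: 16.0
finger_force: 50.0
```

>>> jog_arm --commands '[{"dx":0,"dy":0,"dz":0.03,"ax":0,"ay":0,"az":0,"gripper":1},{"dx":0,"dy":0,"dz":0,"ax":0,"ay":0,"az":0,"gripper":1}]'

```text
clock: 15.0
eef_pos: [549.1, 7.2, 103.7]
eef_rot: [3.141, 0.0, 2.976]
wrist_force: [-0.2, 4.5, -1.0]
finger_gap: 15.9
finger_force: 50.0
```

>>> jog_arm --commands '[{"dx":0,"dy":0.015,"dz":0,"ax":0,"ay":0,"az":0,"gripper":1},{"dx":0,"dy":0,"dz":0,"ax":0,"ay":0,"az":0,"gripper":1},{"dx":0,"dy":0,"dz":0,"ax":0,"ay":0,"az":0.5,"gripper":1},{"dx":0,"dy":0,"dz":0,"ax":0,"ay":0,"az":0.5,"gripper":1},{"dx":0,"dy":0,"dz":0,"ax":0,"ay":0,"az":0.5,"gripper":1},{"dx":0,"dy":0,"dz":0,"ax":0,"ay":0,"az":0.5,"gripper":1}]'

```text
clock: 15.75
eef_pos: [549.6, 8.1, 103.8]
eef_rot: [3.14, 0.001, 2.624]
wrist_force: [2.0, 5.0, -0.8]
finger_gap: 15.6
finger_force: 50.0
```

Run:
```python
from h import *
go(548.7,7.2,103.7);print(manip.read_state()["moment"])
```

```text
t 15.75 pos [549.6   8.1 103.8] rot [3.1403e+00 1.0000e-03 2.6242e+00] gap 15.6 F [ 2.   5.  -0.8]
units dx dy dz [ 0.009 -0.03   0.002] tool y dir deg 60.35
[ 1.17767537 -0.52586828  0.1482379 ]
```

>>> jog_arm --commands '[{"dx":0,"dy":0,"dz":0,"ax":0,"ay":0,"az":0.6,"gripper":1},{"dx":0,"dy":0,"dz":0,"ax":0,"ay":0,"az":0.6,"gripper":1},{"dx":0,"dy":0,"dz":0,"ax":0,"ay":0,"az":0.6,"gripper":1},{"dx":0,"dy":0,"dz":0,"ax":0,"ay":0,"az":0.6,"gripper":1},{"dx":0,"dy":0,"dz":0,"ax":0,"ay":0,"az":0.6,"gripper":1},{"dx":0,"dy":0,"dz":0,"ax":0,"ay":0,"az":0.6,"gripper":1},{"dx":0,"dy":0,"dz":0,"ax":0,"ay":0,"az":0.6,"gripper":1},{"dx":0,"dy":0,"dz":0,"ax":0,"ay":0,"az":0,"gripper":1}]'

```text
clock: 16.75
eef_pos: [549.3, 7.9, 103.7]
eef_rot: [3.141, -0.0, 1.894]
wrist_force: [1.8, 5.7, 1.3]
finger_gap: 15.7
finger_force: 50.0
```

Run:
```python
from h import *
go(548.7,7.2,103.7);print(manip.read_state()["moment"])
```

```text
t 16.75 pos [549.3   7.9 103.7] rot [ 3.1407 -0.      1.8944] gap 15.7 F [1.8 5.7 1.3]
units dx dy dz [-0.011 -0.021  0.   ] tool y dir deg 18.54
[ 0.94730952 -0.19952496  0.0389725 ]
```

>>> jog_arm --commands '[{"dx":0,"dy":0,"dz":0,"ax":0,"ay":0,"az":0.3,"gripper":1},{"dx":0,"dy":0,"dz":0,"ax":0,"ay":0,"az":0.3,"gripper":1},{"dx":0,"dy":0,"dz":0,"ax":0,"ay":0,"az":0,"gripper":1}]'

```text
clock: 17.12
eef_pos: [549.3, 7.9, 103.7]
eef_rot: [3.141, -0.0, 1.791]
wrist_force: [1.0, 3.5, 1.2]
finger_gap: 15.6
finger_force: 50.0
```

Run:
```python
from h import *
go(548.7,7.2,103.7);print(manip.read_state()["moment"])
s=load("side")
cv2.imwrite("pics/p6.png",cv2.resize(s["image"][150:270,230:350,::-1],None,fx=5,fy=5,interpolation=cv2.INTER_CUBIC))
```

```text
t 17.12 pos [549.3   7.9 103.7] rot [ 3.1407e+00 -1.0000e-04  1.7915e+00] gap 15.6 F [1.  3.5 1.2]
units dx dy dz [-0.012 -0.019  0.   ] tool y dir deg 12.64
[ 1.0898924  -0.11142241  0.02356429]
```

>>> jog_arm --commands '[{"dx":0,"dy":0,"dz":0,"ax":0,"ay":0,"az":0.25,"gripper":1},{"dx":0,"dy":0,"dz":0,"ax":0,"ay":0,"az":0.2,"gripper":1}]'

```text
clock: 17.42
eef_pos: [549.3, 7.9, 103.7]
eef_rot: [3.141, -0.0, 1.713]
wrist_force: [1.3, 5.1, 1.9]
finger_gap: 15.7
finger_force: 50.0
```

Run:
```python
from h import *
go(548.7,7.2,103.7);print(manip.read_state()["moment"])
```

```text
t 17.43 pos [549.3   7.9 103.7] rot [ 3.1408e+00 -1.0000e-04  1.7127e+00] gap 15.7 F [1.3 5.1 1.9]
units dx dy dz [-0.014 -0.018  0.   ] tool y dir deg 8.13
[ 1.10634344 -0.04407222  0.09389683]
```

>>> jog_arm --commands '[{"dx":0,"dy":0,"dz":0,"ax":0,"ay":0,"az":0.2,"gripper":1},{"dx":0,"dy":0,"dz":0,"ax":0,"ay":0,"az":0.2,"gripper":1}]'

```text
clock: 17.68
eef_pos: [549.3, 7.9, 103.7]
eef_rot: [3.141, -0.0, 1.643]
wrist_force: [0.1, 5.9, 1.5]
finger_gap: 15.6
finger_force: 50.0
```

Run:
```python
from h import *
go(548.7,7.2,103.7);print(manip.read_state()["moment"])
s=load("side")
cv2.imwrite("pics/p6.png",cv2.resize(s["image"][150:270,230:350,::-1],None,fx=5,fy=5,interpolation=cv2.INTER_CUBIC))
```

```text
t 17.68 pos [549.3   7.9 103.7] rot [ 3.1410e+00 -1.0000e-04  1.6432e+00] gap 15.6 F [0.1 5.9 1.5]
units dx dy dz [-0.016 -0.015  0.   ] tool y dir deg 4.15
[ 1.17495331 -0.01878467  0.39352475]
```

View pics/p6.png

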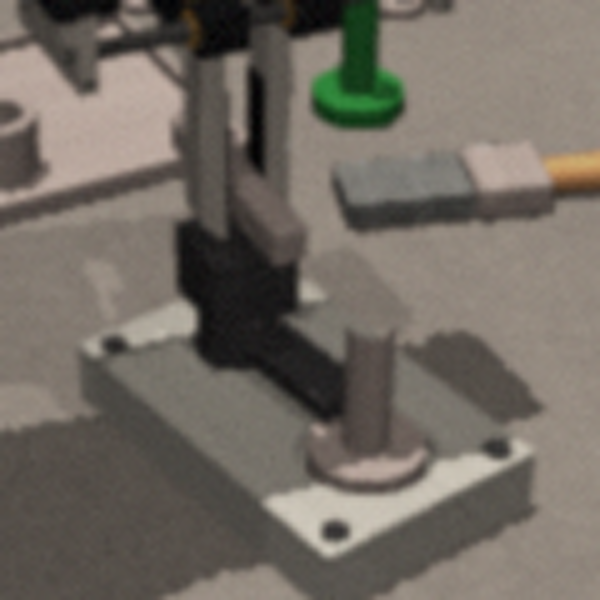

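The torque has risen to 0.39 N m, so the clamp is at its stop. The finger lies over the flange, pointing at the pin at crop (370,390). I'm releasing and backing off.

>>> jog_arm --commands '[{"dx":0,"dy":0,"dz":0,"ax":0,"ay":0,"az":0,"gripper":0.7},{"dx":0,"dy":0,"dz":0,"ax":0,"ay":0,"az":0,"gripper":0.5},{"dx":0,"dy":0,"dz":0,"ax":0,"ay":0,"az":0,"gripper":0.5},{"dx":0,"dy":0,"dz":-0.4,"ax":0,"ay":0,"az":0,"gripper":0.5},{"dx":0,"dy":0,"dz":-1,"ax":0,"ay":0,"az":0,"gripper":0.5},{"dx":0,"dy":0,"dz":-1,"ax":0,"ay":0,"az":0,"gripper":0.5},{"dx":0,"dy":0,"dz":-1,"ax":0,"ay":0,"az":0,"gripper":0.5},{"dx":0,"dy":0,"dz":0,"ax":0,"ay":0,"az":0,"gripper":0.5},{"dx":0,"dy":0,"dz":0,"ax":0,"ay":0,"az":0,"gripper":0.5}]'

```text
clock: 18.85
eef_pos: [548.8, 7.7, 239.2]
eef_rot: [-3.141, 0.0, 1.641]
wrist_force: [-0.4, -0.6, -0.3]
finger_gap: 46.8
finger_force: 0.0
```

Run:
```python
from h import *
s=load("side")
print(proj(s,[548.8,7.2,123]),proj(s,[548.8,7.2,55]))
cv2.imwrite("pics/p7.png",cv2.resize(s["image"][150:270,230:350,::-1],None,fx=5,fy=5,interpolation=cv2.INTER_CUBIC))
```

```text
(np.float64(277.26250824755897), np.float64(182.76273785533928)) (np.float64(277.28902079809325), np.float64(209.4604365008127))
```

View pics/p7.png

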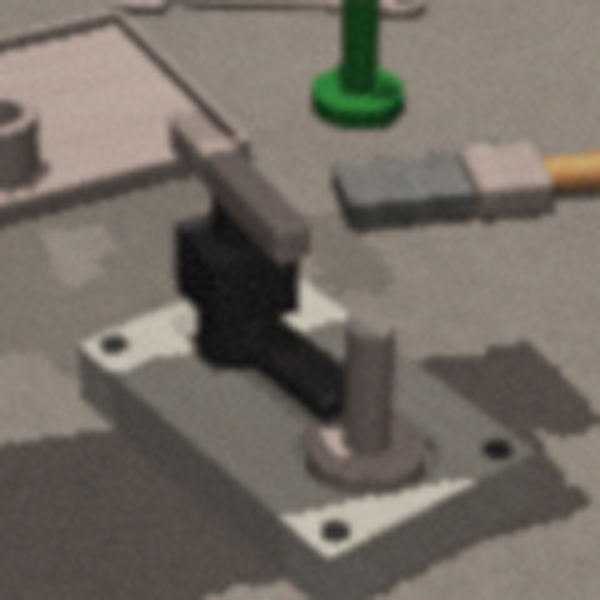

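The handle is down on the spindle, with its bar centred near crop (238,185) and its block resting on the shoulder. The finger lies over the flange, and the pin is upright at (370,400).

```bash
python3 -c "
from cell import job
print(job.sign_off())"
```

```text
the job is handed in; nothing more can be done
None
```

The pin stands flat in the pocket, the T-handle is fully down on the spindle, the clamp is turned to its stop over the flange, and the job is handed in at about 19 s of the 59 s; sign-off returned no verdict.

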